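# Park the vacuum pump just past compression

## Task

Park the little vacuum pump for storage. Turn its flywheel clockwise (seen from above) by the orange crank knob, feel the resistance build to its peak, stop just past it, where the resistance has dropped away and the wheel stays put by itself, and let go of it; keep hold until then, so that the wheel never springs back or runs on by itself, and handle it gently, without squeezing or wrenching. Then push the red valve lever fully over to the other side, and leave the parked wheel and the other things on the bench as they are.

Things in the scene. Friction and masses are not known exactly. Their poses are not given: they have to be found in the camera images.
- pump: Bench vacuum pump, fixed: blue 130 mm square crankcase on a steel plate. Origin at table level under the flywheel's axis; its axes x, y, z (up) are used below. The plate spans x -100..100, y -190..170 mm, top at z 18. A metal valve block stands at y -150, top 88 mm high.
- flywheel: Dark steel flywheel, 120 mm across, flat on top of the crankcase, rim top 90 mm above the table, flat brass hub cap to 92 mm. Origin at table level on its vertical axis; its y axis points from the axis to the knob. Turns without end stops, to be turned clockwise seen from above, never faster than 4 rad/s. Rightly parked, the knob lies on the pump's +y side, up to 55 degrees either way.
- axis (a point): Flywheel's axis at hub top, 92 mm up. Resistance at the knob: friction 1 N for the first 0.2 to 1.7 rad, builds over 1 rad to a peak of 10 N, falls to friction only within the next 0.8 rad. The wheel then rests by itself over 0.4 rad. Let go before that, it springs back hard; beyond, it drives itself on with up to 9 N. Where the peak lies differs each time and cannot be seen.
- crank (a point): Centre of the orange crank knob: an upright cylinder 18 mm across, from 93 to 129 mm above the table, 45 mm from the flywheel's axis, free to spin about its own axis, so it can be gripped from above and led round with the gripper's yaw unchanged; grip with 15 to 25 N. The point is 111 mm above the table.
- valve_tip (a point): Centre of the red 26 mm ball on the valve lever, 60 mm from the lever's hinge; the hinge lies along the pump's y at y -150, x 0, 85 mm above the table. At the start the lever leans to the pump's -x, the ball about 30 mm to the -x side and 136 mm above the table; pushed over, it leans as far to +x.
- valve (a joint): Valve lever angle: 0 leaning fully to the pump's -x, 1.1 rad leaning fully to +x (stop). Stiff: about 1 to 2 N at the ball, and it stays where it is left.
- jar: Small amber jar, 38 mm across and 45 mm high, standing on the pump's plate near y +140 mm. Not to be disturbed. Origin under its centre.
- multimeter: Orange handheld meter lying flat, 190 x 90 x 38 mm. Not to be disturbed.
- spool: Solder spool, 56 mm across, 50 mm high. Not to be disturbed.
- cutters: Side cutters with red handles, about 140 mm long, 12 mm high, lying flat. Not to be disturbed.
- screwdriver: Screwdriver lying on the bench. Not to be disturbed.

How it is judged:
On the way, in this order (a step that is already met when the one before it is completed fails the run):
1. the flywheel rests by itself just past its resistance peak, with the robot's hand off it (y of crank in the frame of pump above 0.024 m and angular speed of flywheel below 0.15 rad/s and contact force between each of the arm, the fingers and flywheel below 0.1 N), for 0.5 s.
2. the valve lever is fully over (value of joint valve above 0.98 rad), for 0.2 s.
At the end, for the whole second after the job is handed in: The flywheel rests by itself (under 0.15 rad/s) just past the resistance peak, its knob more than 24 mm to the pump's +y side of the axis (it can rest there nowhere else), and the valve lever has been pushed over beyond 0.98 rad (its stop is at 1.1 rad) (y of crank in the frame of pump above 0.024 m and angular speed of flywheel below 0.15 rad/s and value of joint valve above 0.98 rad); the robot touches nothing.
It fails at once if the flywheel springs back or runs away (turns faster than 4 rad/s) (angular speed of flywheel above 4 rad/s).
It fails at once if a bystander is pushed more than 30 mm or tipped (distance of any of jar, multimeter, spool, cutters, screwdriver from where it was at the start of the episode above 0.03 m or angle between any of jar, spool's own z axis and vertical above 0.5 rad).
It fails at once if the flywheel or its knob is squeezed or wrenched (the fingers' forces on it adding up to over 80 N) (contact force between the fingers and flywheel above 80 N).
It also fails if it takes over 72 s, if anything falls off the work surface, if the arm or the gripper's body presses on something with over 40 N, if the wrist force passes 120 N, or if a joint passes its speed limit or range.

## Robot

A 6-joint arm with a two-finger parallel gripper is mounted at the origin on the work surface. World frame = base frame: x ahead of the robot, y to its left, z up, the work surface at z = 0. Lengths are in m, angles in rad, forces in N, time in s.
With the tool pointing down it reaches from about 0.3 to 0.775 m from the base axis. Payload 14.6 kg.
Tool frame: the origin (TCP) lies at the very end of the fingers, on their centre line; the grasp point (between the pads) lies 19 mm behind it; z points along the fingers, y is the line along which they close (so a half turn about z gives the same grasp; the last joint's range is limited). The gripper opens to 94 mm and grips with 3 to 60 N. Pads are 16 mm wide; open, the fingers measure 119 mm over their backs; the gripper's body (75 mm by 177 mm) begins 78 mm behind the grasp point.
Start: joints at [1.036, 0.3, 1.521, -0, 1.321, -0.067], TCP at [0.248, 0.491, 0.205] pointing down, gripper open.
Joint ranges: [-3.03, 3.03], [-0.79, 2.21], [0.23, 2.52], [-1.04, 4.18], [0, 3.07], [-2.55, 2.55]. Speed limits (rad/s): [2.22, 2.22, 2.57, 3.14, 3.14, 3.14].

## Interface

Orientations are given as [roll, pitch, yaw] about the fixed x, y, z axes, in that order (R = Rz(yaw) Ry(pitch) Rx(roll)).
In Python, from station import ctrl gives the robot as it stands.
- The arm moves only by the tool carry_out, never from a script. Its argument "motion" is text: rows parted by semicolons, each of 7 numbers parted by spaces: the shift along the world's x, y, z in m, then the turn, a rotation vector about the world's x, y, z in degrees, then the closure in counts, from 0 (fully open) to 255 (shut). In form: dx dy dz wx wy wz hand; .... A call has 1 to 20 rows; each row shifts and turns the commanded pose from where the row before left it; what a row does not reach is not made up. A row lasts 1/12 s, in which the tool goes at most 41.7 mm and 7.16 degrees, less where a joint would pass 70% of its speed; a pose out of reach is approached as far as the arm can. A call is refused whole if a number of a shift passes 0.0417 or a number of a turn 7.16, either way. A call with a gripper value outside its range is refused whole. The fingers move at their own pace and stop on an object; "grip_force" is the grip in N (left out, the last holds). Time passes only in rows, so rows that do not move let the fingers close. It gives the time, the measured TCP pose, the force, the opening and the grip force at its end, in the units of the state.
- ctrl.get_obs(): the state, without advancing time (a new reading comes with each control period).
- ctrl.camera(name): name is "scene" or "top"; returns a dict with "pixels" (400x640x3 uint8, red, green, blue), "range_z" (400x640 float32, m along the optical axis (not along the pixel's ray), 0 where there is no reading), "K" (3x3 intrinsics, pixels), "dist" ([k1, k2, p1, p2, k3] as OpenCV has them; the pictures are not rectified), "position" and "attitude" of the camera in the world. Camera axes: x right, y up, looking along -z (the intrinsics and any distortion apply to the point x, -y, -z); pixel columns grow to the right and rows downward; lengths in m; the calibration is good to about 2 mm. A picture is of the moment at which its call begins.
- ctrl.hand_in(): hands the job in; it is judged then, once.
The state is a dict: "time_s": time; "qpos": joint angles; "joint_vel": joint speeds; "tau": joint torques, N m; "ee_pos": TCP position; "eef_rot": TCP orientation; "force": force on the tool from outside, world axes, zero at the start; "moment": the same for the moment, N m; "grip_width": finger opening in m; "grip_force": force on a finger pad.
Only numpy, scipy, OpenCV 4.12 (cv2) and the standard library are available. Lean on these libraries where they do the work, as an engineer would, in place of code of your own. Each camera call takes 0.05 s, during which the arm holds its last target. There are 200 camera calls.

## Working session

There is one attempt and no reset: what is moved stays moved. The work goes in short steps, Python scripts to look and compute and a tool call to move; the robot and the scene stay as the last step left them, time stands still between calls to the robot, and variables do not carry over. Pictures are saved under pics/ and viewed, at most 10 in all, crops included, and the job is handed in when it is done.

Besides the shell and the picture viewer there is one more tool, called after ">>>" by a JSON object that holds its "method" and its "body". carry_out: Moves the arm, as the interface text tells. Its arguments: {"type":"object","properties":{"motion":{"type":"string"},"grip_force":{"type":"number"}},"required":["motion"]}

```bash
mkdir -p pics; ls; python3 - <<'E'
from station import ctrl
import cv2
print(ctrl.get_obs())
for n in("scene","top"):
    c=ctrl.camera(n); cv2.imwrite(f"pics/{n}0.png",c["pixels"][:,:,::-1]); print(n,c["K"],c["dist"],c["position"],c["attitude"])
E
```

```text
pics
{'time_s': 0.0, 'qpos': array([ 1.03641727e+00,  3.00477563e-01,  1.52160332e+00, -8.76475739e-06,
        1.32067543e+00, -6.65625078e-02]), 'joint_vel': array([ 1.50808056e-03,  7.82060430e-04, -4.96040233e-04, -1.94908854e-04,
       -1.92296005e-04, -3.21120966e-05]), 'tau': array([-5.38113436e-04, -5.31809449e+01, -3.52719498e+01,  7.06688385e-02,
        2.44615262e-02, -1.13250030e-04]), 'ee_pos': array([0.2478666 , 0.49068265, 0.20487337]), 'eef_rot': array([-3.14043101e+00, -6.89279663e-05,  2.67377824e+00]), 'force': array([-0.11995739, -0.60846398,  0.23036665]), 'moment': array([ 0.04580426,  0.01760301, -0.01906396]), 'grip_force': 0.0, 'grip_width': 0.09408400842751764}
scene [[466.2631207    0.         325.13877913]
 [  0.         466.2631207  208.31349201]
 [  0.           0.           1.        ]] [0.01103027 0.         0.         0.         0.        ] [1.263843   0.89874989 0.85478812] [1.01397156 0.01696421 2.46615927]
top [[478.0733542    0.         315.44456168]
 [  0.         478.0733542  204.34582125]
 [  0.           0.           1.        ]] [0.01840191 0.         0.         0.         0.        ] [ 0.41284865 -0.03699372  1.28259275] [ 0.09503115  0.01126301 -1.55993979]
```

View pics/scene0.png

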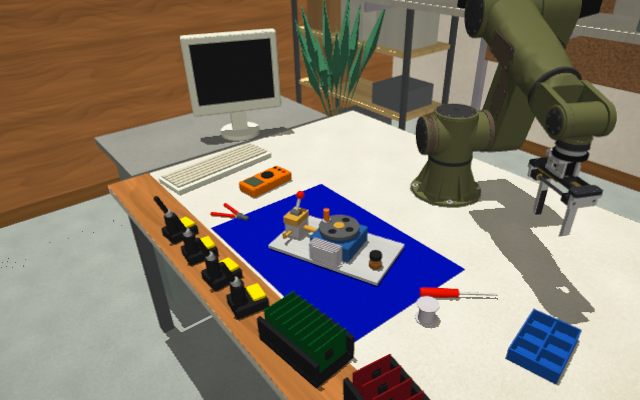

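View pics/top0.png

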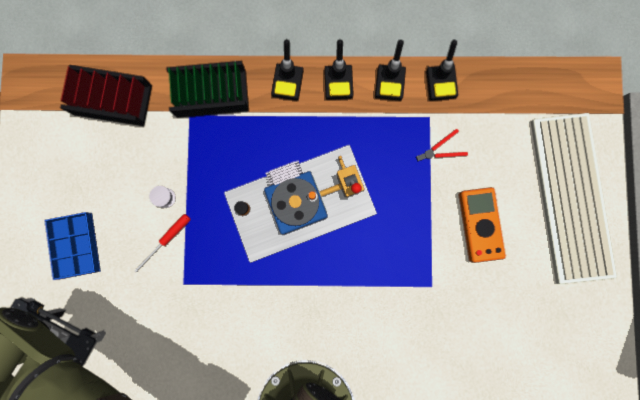

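The scene view shows the pump on the blue mat, with the knob at about (326,214) and the red ball at (300,195). In the top view the hub is at (295,201), the knob at (312,197), the ball at (356,187) and the jar at (242,208). Next I'll cast rays at those pixels.

```bash
cat > h.py <<'E'
import numpy as np, cv2
from scipy.spatial.transform import Rotation as R
def ray(c,uv):
    n=cv2.undistortPoints(np.array([[uv]],float),c["K"],c["dist"])[0,0]
    d=R.from_euler('xyz',c["attitude"]).apply([n[0],-n[1],-1]); return np.array(c["position"]),d
def onz(c,uv,z):
    p,d=ray(c,uv); return p+d*(z-p[2])/d[2]
def atr(c,uv):
    p,d=ray(c,uv); return p+d*c["range_z"][int(round(uv[1])),int(round(uv[0]))]
def blobs(c,lo,hi,box,amin=15):
    x0,y0,x1,y1=box; h=cv2.cvtColor(c["pixels"],cv2.COLOR_RGB2HSV)[y0:y1,x0:x1]
    m=cv2.inRange(h,np.array(lo),np.array(hi))
    n,l,s,ce=cv2.connectedComponentsWithStats(m)
    return [(s[i][4],ce[i]+[x0,y0],s[i][:4]+[x0,y0,0,0]) for i in range(1,n) if s[i][4]>=amin]
E
python3 - <<'E'
from station import ctrl
from h import *
np.set_printoptions(precision=4,suppress=True)
t=ctrl.camera("top"); s=ctrl.camera("scene")
print("range check",atr(t,(295,201)),atr(t,(312,197)),atr(t,(356,187)),atr(t,(242,208)))
for nm,c,b in(("top",t,(220,140,385,265)),("scene",s,(265,180,410,290))):
    for k,lo,hi in(("orange",(8,120,90),(20,255,255)),("red",(0,190,110),(4,255,255)),("brass",(17,80,100),(24,200,255))):
        for a,ce,bb in blobs(c,lo,hi,b): print(nm,k,a,ce,bb,atr(c,ce))
# plate: top view grey, corners
h=cv2.cvtColor(t["pixels"],cv2.COLOR_RGB2HSV); m=(cv2.inRange(h,np.array((100,200,120)),np.array((125,255,255)))==0).astype(np.uint8)
m2=np.zeros_like(m); m2[125:280,195:425]=m[125:280,195:425]
rz=np.zeros((400,640))
z=np.array([[atr(t,(u,v))[2] if m2[v,u] else 0 for u in range(640)] for v in range(400)])
p=np.argwhere((z>.012)&(z<.024))[:,::-1]
P=np.array([onz(t,q,.018) for q in p])[:,:2]
r=cv2.minAreaRect(P.astype(np.float32)); print("plate",r,cv2.boxPoints(r))
for i,im in(("t",t["pixels"][140:265,220:385]),("s",s["pixels"][180:290,265:410])): cv2.imwrite(f"pics/crop_{i}.png",cv2.resize(im[:,:,::-1],None,fx=4.5,fy=4.5,interpolation=cv2.INTER_CUBIC))
E
```

```text
range check [0.5341 0.029  0.0918] [ 0.5405 -0.0142  0.1286] [ 0.563  -0.1192  0.1516] [0.5182 0.1671 0.0577]
top orange 503 [343.8012 180.002 ] [320 156  44  41] [ 0.5894 -0.0933  0.0844]
top orange 44 [311.6591 194.6591] [309 191   7   8] [ 0.5462 -0.0133  0.1287]
top orange 125 [294.576 201.048] [289 195  12  13] [0.534  0.03   0.0918]
top red 71 [355.8732 187.6479] [352 183   9  10] [ 0.5615 -0.119   0.1513]
top brass 377 [347.496  176.1963] [337 156  27  41] [ 0.5982 -0.1022  0.0909]
top brass 119 [330.0672 189.7395] [320 184  21  12] [ 0.5684 -0.0594  0.052 ]
top brass 136 [294.7353 201.1103] [289 195  13  13] [0.5338 0.0296 0.0918]
scene orange 169 [273.1538 183.8462] [265 180  25  13] [ 0.4838 -0.4032  0.028 ]
scene orange 252 [295.6349 217.6905] [284 208  24  19] [ 0.6072 -0.0837  0.0902]
scene orange 60 [326.0833 214.4333] [324 209   6  12] [ 0.5522 -0.0052  0.1176]
scene orange 56 [338.6786 224.75  ] [334 222  11   7] [0.5365 0.0334 0.0942]
scene orange 58 [308.6897 227.9828] [303 225  14   7] [ 0.5763 -0.0619  0.0505]
scene orange 39 [286.4872 233.6154] [283 230   9   8] [ 0.6418 -0.0869  0.0456]
scene orange 72 [374.7639 264.2361] [369 260  12  10] [0.533  0.1842 0.0385]
scene orange 21 [266.6667 287.3333] [265 284   6   6] [ 0.7939  0.033  -0.0007]
scene red 34 [299.6176 194.1471] [297 191   6   7] [ 0.5708 -0.109   0.1473]
scene brass 262 [295.6794 217.7443] [284 208  24  19] [ 0.6072 -0.0836  0.0901]
scene brass 66 [338.6515 224.7727] [333 222  12   7] [0.5366 0.0334 0.0941]
scene brass 70 [308.7    228.1286] [302 225  15   7] [ 0.5764 -0.0617  0.0501]
scene brass 45 [286.7333 233.6889] [283 230  10   9] [ 0.642  -0.0851  0.0464]
plate ((0.5677474141120911, -0.05730465054512024), (0.19961969554424286, 0.5256440043449402), 21.638530731201172) [[ 0.3781  0.1502]
 [ 0.5719 -0.3384]
 [ 0.7574 -0.2648]
 [ 0.5636  0.2238]]
```

View pics/crop_t.png

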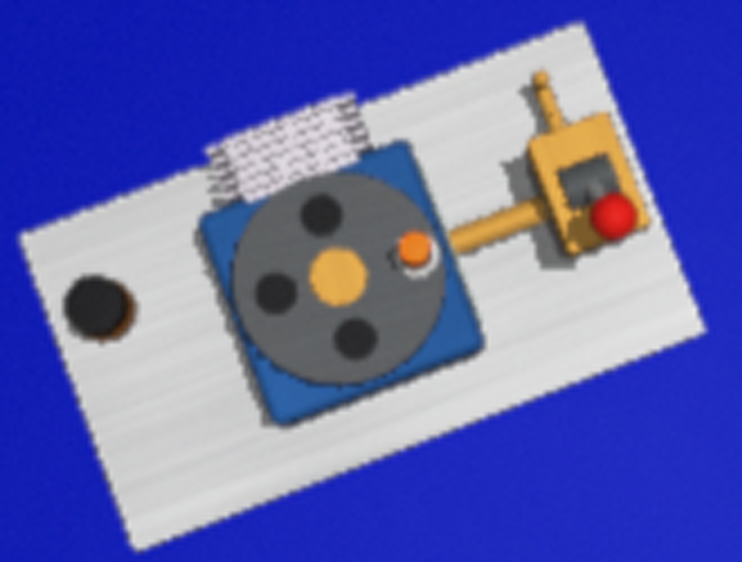

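View pics/crop_s.png

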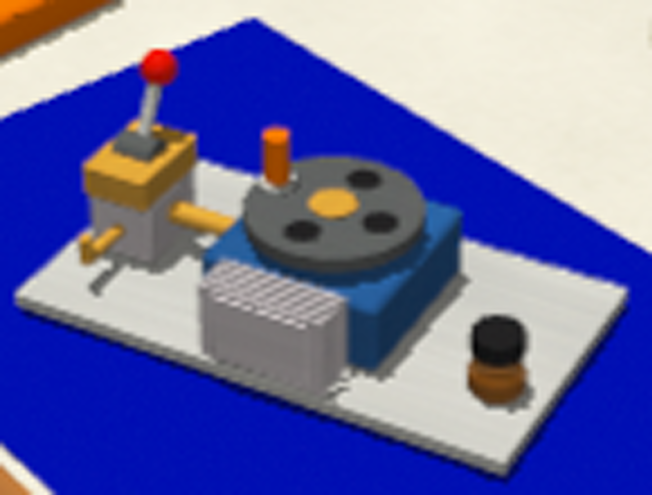

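The crops show the plate corners at crop pixels (20,235), (583,22), (706,330) and (135,550). The hub is at (338,276), the knob at (415,249) and the ball at (613,216). Next is the pump frame.

```bash
python3 - <<'E'
from station import ctrl
from h import *
np.set_printoptions(precision=4,suppress=True)
t=ctrl.camera("top"); s=ctrl.camera("scene")
C=[onz(t,(u/4.5+220-.4,v/4.5+140-.4),.018)[:2] for u,v in((20,235),(583,22),(706,330),(135,550))]
tl,tr,br,bl=C; print(C,"len",np.linalg.norm(tl-tr),np.linalg.norm(bl-br),np.linalg.norm(tl-bl),np.linalg.norm(tr-br))
e=(tl-tr)+(bl-br); yaw=np.arctan2(e[1],e[0])-np.pi/2; print("yaw deg",np.degrees(yaw))
ax=onz(t,(294.7,201.1),.092)[:2]
M=np.array([[np.cos(yaw),np.sin(yaw)],[-np.sin(yaw),np.cos(yaw)]])
k=onz(t,(311.7,194.7),.129)[:2]; b=onz(t,(355.87,187.65),.138)[:2]
mid=sum(C)/4; print("axis",ax,"from plate",mid-M.T@[0,-.01])
print("knob",k,"r",np.linalg.norm(k-ax),"pump",M@(k-ax),"world ang",np.degrees(np.arctan2(*(k-ax)[::-1])))
print("ball",b,"pump",M@(b-ax))
def tri(a,b):
    p,d=ray(t,a);q,f=ray(s,b);x=np.linalg.lstsq(np.c_[d,-f],q-p,rcond=None)[0];return (p+d*x[0]+q+f*x[1])/2,np.linalg.norm(p+d*x[0]-q-f*x[1])
print("tri hub",tri((294.7,201.1),(338.65,224.77)),"ball",tri((355.87,187.65),(299.6,194.1)))
print("M",M)
E
```

```text
[array([0.5644, 0.2228]), array([ 0.6956, -0.1102]), array([ 0.512 , -0.1833]), array([0.3797, 0.1501])] len 0.35794248071601453 0.3586845281448286 0.19848989699053332 0.19767089070130234
yaw deg 21.571211973878196
axis [0.5338 0.0297] from plate [0.5343 0.0291]
knob [ 0.5461 -0.0135] r 0.04485973734327897 pump [-0.0045 -0.0446] world ang -74.13242623462234
ball [ 0.5632 -0.1199] pump [-0.0277 -0.1499]
tri hub (array([0.5338, 0.0299, 0.0911]), np.float64(0.00033331771224743537)) ball (array([ 0.5631, -0.1199,  0.1397]), np.float64(0.00037378586297748376))
M [[ 0.93    0.3677]
 [-0.3677  0.93  ]]
```

>>> {"method": "carry_out", "body": {"motion": "0.0186 -0.0315 0 0 0 0 0;0.0186 -0.0315 0 0 0 0 0;0.0186 -0.0315 0 0 0 0 0;0.0186 -0.0315 0 0 0 0 0;0.0186 -0.0315 0 0 0 0 0;0.0186 -0.0315 0 0 0 0 0;0.0186 -0.0315 0 0 0 0 0;0.0186 -0.0315 0 0 0 0 0;0.0186 -0.0315 0 0 0 0 0;0.0186 -0.0315 0 0 0 0 0;0.0186 -0.0315 0 0 0 0 0;0.0186 -0.0315 0 0 0 0 0;0.0186 -0.0315 0 0 0 0 0;0.0186 -0.0315 0 0 0 0 0;0.0186 -0.0315 0 0 0 0 0;0.0186 -0.0315 0 0 0 0 0;0 0 0 0 0 0 0;0 0 0 0 0 0 0;0 0 0 0 0 0 0", "grip_force": 20}}

```text
time_s: 1.88
ee_pos: [0.5453, -0.0128, 0.2052]
eef_rot: [-3.142, -0.001, 2.674]
force: [-0.4, 0.5, 0.1]
grip_width: 0.0942
grip_force: 0.0
```

>>> {"method": "carry_out", "body": {"motion": "0.0007 -0.0007 -0.02 0 0 0 60;0 0 -0.02 0 0 0 80;0 0 -0.02 0 0 0 100;0 0 -0.02 0 0 0 100;0 0 -0.015 0 0 0 100;0 0 -0.012 0 0 0 100;0 0 0 0 0 0 100;0 0 0 0 0 0 100"}}

```text
time_s: 2.55
ee_pos: [0.5462, -0.0132, 0.0987]
eef_rot: [-3.142, -0.0, 2.675]
force: [0.8, 0.3, -0.5]
grip_width: 0.0572
grip_force: 0.0
```

>>> {"method": "carry_out", "body": {"motion": "0 0 -0.001 0 0 0 150;0 0 0 0 0 0 180;0 0 0 0 0 0 230;0 0 0 0 0 0 230;0 0 0 0 0 0 230;0 0 0 0 0 0 230;0 0 0 0 0 0 230;0 0 0 0 0 0 230", "grip_force": 20}}

```text
time_s: 3.22
ee_pos: [0.5463, -0.0137, 0.0976]
eef_rot: [3.141, -0.0, 2.674]
force: [-1.1, 2.5, 3.0]
grip_width: 0.0176
grip_force: 20.0
```

```bash
cat > plan.py <<'E'
import sys
from station import ctrl
from h import *
# waypoints on the knob circle: increments from the present TCP, n rows of deg degrees clockwise
n,deg=int(sys.argv[1]),float(sys.argv[2]); ax=np.array([.5338,.0297]); o=ctrl.get_obs(); p=o["ee_pos"][:2]-ax
a=np.degrees(np.arctan2(p[1],p[0])); f=o["force"][:2]; tg=np.array([p[1],-p[0]])/np.hypot(*p)
print("world ang %.1f r %.4f resist(tangential) %.2f radial %.2f grip %.1f w %.4f pump ang %.1f"%(a,np.hypot(*p),-f@tg,f@p/np.hypot(*p),o["grip_force"],o["grip_width"],a-21.57))
A=np.radians(a-deg*np.arange(n+1)); w=ax+.045*np.c_[np.cos(A),np.sin(A)]; print(np.round(np.diff(w,axis=0),4).tolist())
E
python3 plan.py 20 4
```

```text
world ang -73.9 r 0.0451 resist(tangential) -0.33 radial -2.73 grip 20.0 w 0.0176 pump ang -95.4
[[-0.003, -0.0008], [-0.0031, -0.0006], [-0.0031, -0.0003], [-0.0031, -0.0001], [-0.0031, 0.0001], [-0.0031, 0.0003], [-0.0031, 0.0005], [-0.003, 0.0008], [-0.003, 0.001], [-0.0029, 0.0012], [-0.0028, 0.0014], [-0.0027, 0.0016], [-0.0026, 0.0018], [-0.0025, 0.0019], [-0.0023, 0.0021], [-0.0022, 0.0023], [-0.002, 0.0024], [-0.0019, 0.0025], [-0.0017, 0.0027], [-0.0015, 0.0028]]
```

>>> {"method": "carry_out", "body": {"motion": "-0.003 -0.0008 0 0 0 0 230;-0.0031 -0.0006 0 0 0 0 230;-0.0031 -0.0003 0 0 0 0 230;-0.0031 -0.0001 0 0 0 0 230;-0.0031 0.0001 0 0 0 0 230;-0.0031 0.0003 0 0 0 0 230;-0.0031 0.0005 0 0 0 0 230;-0.003 0.0008 0 0 0 0 230;-0.003 0.001 0 0 0 0 230;-0.0029 0.0012 0 0 0 0 230;-0.0028 0.0014 0 0 0 0 230;-0.0027 0.0016 0 0 0 0 230;0 0 0 0 0 0 230"}}

```text
time_s: 4.3
ee_pos: [0.5106, -0.0075, 0.0977]
eef_rot: [3.139, 0.001, 2.674]
force: [6.1, 10.6, -2.3]
grip_width: 0.0175
grip_force: 20.0
```

```bash
python3 plan.py 12 4
```

```text
world ang -122.0 r 0.0439 resist(tangential) -0.44 radial -12.22 grip 20.0 w 0.0175 pump ang -143.6
[[-0.0026, 0.0018], [-0.0025, 0.0019], [-0.0023, 0.0021], [-0.0022, 0.0023], [-0.002, 0.0024], [-0.0018, 0.0025], [-0.0017, 0.0027], [-0.0015, 0.0028], [-0.0013, 0.0029], [-0.0011, 0.003], [-0.0009, 0.003], [-0.0007, 0.0031]]
```

```bash
sed -i 's/\[.5338,.0297\]/[.5345,.0303]/' plan.py; python3 plan.py 9 4
```

```text
world ang -122.3 r 0.0447 resist(tangential) -0.52 radial -12.21 grip 20.0 w 0.0175 pump ang -143.9
[[-0.0026, 0.0018], [-0.0025, 0.0019], [-0.0023, 0.0021], [-0.0022, 0.0023], [-0.002, 0.0024], [-0.0018, 0.0026], [-0.0016, 0.0027], [-0.0015, 0.0028], [-0.0013, 0.0029]]
```

>>> {"method": "carry_out", "body": {"motion": "0.0003 0.0005 0 0 0 0 230;0 0.0004 0 0 0 0 230;-0.0026 0.0018 0 0 0 0 230;-0.0025 0.0019 0 0 0 0 230;0 0 0 0 0 0 230"}}

```text
time_s: 4.72
ee_pos: [0.5056, -0.0036, 0.0976]
eef_rot: [3.14, 0.001, 2.674]
force: [4.7, 5.7, -0.8]
grip_width: 0.0177
grip_force: 20.0
```

```bash
python3 plan.py 9 4
```

```text
world ang -130.5 r 0.0445 resist(tangential) -0.06 radial -7.39 grip 20.0 w 0.0177 pump ang -152.0
[[-0.0023, 0.0021], [-0.0022, 0.0023], [-0.002, 0.0024], [-0.0018, 0.0026], [-0.0016, 0.0027], [-0.0015, 0.0028], [-0.0013, 0.0029], [-0.0011, 0.003], [-0.0008, 0.003]]
```

>>> {"method": "carry_out", "body": {"motion": "-0.002 0.0024 0 0 0 0 230;-0.002 0.0024 0 0 0 0 230;-0.002 0.0024 0 0 0 0 230;-0.0018 0.0026 0 0 0 0 230;-0.0016 0.0027 0 0 0 0 230"}}

```text
time_s: 5.13
ee_pos: [0.4962, 0.0084, 0.0976]
eef_rot: [3.142, 0.001, 2.674]
force: [5.5, -1.7, 0.7]
grip_width: 0.0173
grip_force: 20.0
```

```bash
python3 plan.py 9 4
```

```text
world ang -150.3 r 0.0441 resist(tangential) 4.20 radial -3.95 grip 20.0 w 0.0173 pump ang -171.9
[[-0.0015, 0.0028], [-0.0013, 0.0029], [-0.0011, 0.003], [-0.0009, 0.003], [-0.0006, 0.0031], [-0.0004, 0.0031], [-0.0002, 0.0031], [0.0, 0.0031], [0.0002, 0.0031]]
```

>>> {"method": "carry_out", "body": {"motion": "-0.0013 0.0028 0 0 0 0 230;-0.0012 0.0029 0 0 0 0 230;-0.001 0.003 0 0 0 0 230;0 0 0 0 0 0 230"}}

```text
time_s: 5.47
ee_pos: [0.4925, 0.0174, 0.0976]
eef_rot: [-3.141, 0.0, 2.674]
force: [3.6, -2.0, 3.3]
grip_width: 0.0179
grip_force: 20.0
```

```bash
python3 plan.py 9 4
```

```text
world ang -162.9 r 0.0440 resist(tangential) 3.01 radial -2.83 grip 20.0 w 0.0179 pump ang -184.4
[[-0.0008, 0.003], [-0.0006, 0.0031], [-0.0004, 0.0031], [-0.0002, 0.0031], [0.0, 0.0031], [0.0003, 0.0031], [0.0005, 0.0031], [0.0007, 0.0031], [0.0009, 0.003]]
```

>>> {"method": "carry_out", "body": {"motion": "-0.0007 0.003 0 0 0 0 230;-0.0005 0.0031 0 0 0 0 230;-0.0003 0.0031 0 0 0 0 230;0 0 0 0 0 0 230"}}

```text
time_s: 5.8
ee_pos: [0.4908, 0.0262, 0.0975]
eef_rot: [-3.141, -0.0, 2.674]
force: [0.0, -5.2, 4.7]
grip_width: 0.0173
grip_force: 20.0
```

```bash
python3 plan.py 9 4
```

```text
world ang -174.6 r 0.0439 resist(tangential) 5.21 radial 0.47 grip 20.0 w 0.0173 pump ang -196.2
[[-0.0002, 0.0031], [0.0, 0.0031], [0.0003, 0.0031], [0.0005, 0.0031], [0.0007, 0.0031], [0.0009, 0.003], [0.0011, 0.0029], [0.0013, 0.0029], [0.0015, 0.0028]]
```

>>> {"method": "carry_out", "body": {"motion": "-0.0001 0.0031 0 0 0 0 230;0.0001 0.0031 0 0 0 0 230;0.0003 0.0031 0 0 0 0 230;0 0 0 0 0 0 230"}}

```text
time_s: 6.13
ee_pos: [0.491, 0.0353, 0.0976]
eef_rot: [-3.14, -0.001, 2.674]
force: [-1.8, -6.5, 7.8]
grip_width: 0.0177
grip_force: 20.0
```

```bash
sed -i 's/\[.5345,.0303\]/[.5355,.0300]/' plan.py; python3 plan.py 9 4
```

```text
world ang 173.3 r 0.0448 resist(tangential) 6.62 radial 1.05 grip 20.0 w 0.0177 pump ang 151.7
[[0.0005, 0.0031], [0.0007, 0.0031], [0.0009, 0.003], [0.0011, 0.0029], [0.0013, 0.0029], [0.0015, 0.0028], [0.0017, 0.0026], [0.0019, 0.0025], [0.002, 0.0024]]
```

>>> {"method": "carry_out", "body": {"motion": "0.0005 0.0031 0.0001 0 0 0 230;0.0007 0.0031 0.0001 0 0 0 230;0.0009 0.003 0.0001 0 0 0 230;0 0 0 0 0 0 230"}}

```text
time_s: 6.47
ee_pos: [0.4929, 0.0443, 0.0976]
eef_rot: [-3.14, -0.001, 2.674]
force: [-3.0, -7.0, 4.6]
grip_width: 0.0173
grip_force: 20.0
```

```bash
python3 plan.py 9 4
```

```text
world ang 161.4 r 0.0449 resist(tangential) 7.54 radial 0.60 grip 20.0 w 0.0173 pump ang 139.8
[[0.0011, 0.0029], [0.0013, 0.0029], [0.0015, 0.0028], [0.0017, 0.0026], [0.0019, 0.0025], [0.002, 0.0024], [0.0022, 0.0022], [0.0024, 0.0021], [0.0025, 0.0019]]
```

>>> {"method": "carry_out", "body": {"motion": "0.0011 0.0029 0 0 0 0 230;0.0013 0.0029 0 0 0 0 230;0.0015 0.0028 0 0 0 0 230;0 0 0 0 0 0 230"}}

```text
time_s: 6.8
ee_pos: [0.4968, 0.053, 0.0976]
eef_rot: [-3.14, -0.001, 2.674]
force: [-2.8, -6.6, 4.8]
grip_width: 0.0177
grip_force: 20.0
```

```bash
python3 plan.py 9 4
```

```text
world ang 149.3 r 0.0450 resist(tangential) 7.12 radial -1.01 grip 20.0 w 0.0177 pump ang 127.7
[[0.0017, 0.0026], [0.0019, 0.0025], [0.0021, 0.0024], [0.0022, 0.0022], [0.0024, 0.0021], [0.0025, 0.0019], [0.0026, 0.0017], [0.0027, 0.0015], [0.0028, 0.0013]]
```

>>> {"method": "carry_out", "body": {"motion": "0.0017 0.0026 0 0 0 0 230;0.0019 0.0025 0 0 0 0 230;0.0021 0.0024 0 0 0 0 230;0 0 0 0 0 0 230"}}

```text
time_s: 7.13
ee_pos: [0.5027, 0.0608, 0.0976]
eef_rot: [-3.14, -0.001, 2.674]
force: [-2.1, -3.3, 4.5]
grip_width: 0.0173
grip_force: 20.0
```

```bash
python3 plan.py 9 4
```

```text
world ang 136.8 r 0.0450 resist(tangential) 3.85 radial -0.71 grip 20.0 w 0.0173 pump ang 115.3
[[0.0022, 0.0022], [0.0024, 0.0021], [0.0025, 0.0019], [0.0026, 0.0017], [0.0028, 0.0015], [0.0029, 0.0013], [0.0029, 0.0011], [0.003, 0.0009], [0.0031, 0.0007]]
```

>>> {"method": "carry_out", "body": {"motion": "0.0022 0.0022 0 0 0 0 230;0.0024 0.0021 0 0 0 0 230;0 0 0 0 0 0 230"}}

```text
time_s: 7.38
ee_pos: [0.5076, 0.0653, 0.0976]
eef_rot: [-3.141, -0.001, 2.674]
force: [-1.1, -2.4, 3.4]
grip_width: 0.0178
grip_force: 20.0
```

```bash
python3 plan.py 9 4
```

```text
world ang 128.3 r 0.0450 resist(tangential) 2.36 radial -1.17 grip 20.0 w 0.0178 pump ang 106.7
[[0.0025, 0.0019], [0.0027, 0.0017], [0.0028, 0.0015], [0.0029, 0.0013], [0.0029, 0.0011], [0.003, 0.0009], [0.0031, 0.0007], [0.0031, 0.0005], [0.0031, 0.0002]]
```

>>> {"method": "carry_out", "body": {"motion": "0.0025 0.0019 0 0 0 0 230;0.0027 0.0017 0 0 0 0 230;0 0 0 0 0 0 230"}}

```text
time_s: 7.63
ee_pos: [0.5132, 0.0691, 0.0976]
eef_rot: [3.141, -0.0, 2.674]
force: [0.4, -0.0, 2.0]
grip_width: 0.0175
grip_force: 20.0
```

```bash
python3 plan.py 9 4
```

```text
world ang 119.6 r 0.0450 resist(tangential) -0.33 radial -0.22 grip 20.0 w 0.0175 pump ang 98.1
[[0.0028, 0.0015], [0.0029, 0.0013], [0.003, 0.0011], [0.003, 0.0008], [0.0031, 0.0006], [0.0031, 0.0004], [0.0031, 0.0002], [0.0031, -0.0], [0.0031, -0.0002]]
```

>>> {"method": "carry_out", "body": {"motion": "0.0014 0.0008 0 0 0 0 230;0.0014 0.0007 0 0 0 0 230"}}

```text
time_s: 7.8
ee_pos: [0.5156, 0.0704, 0.0976]
eef_rot: [-3.142, -0.0, 2.674]
force: [-1.1, -0.6, 2.4]
grip_width: 0.0176
grip_force: 20.0
```

```bash
python3 plan.py 9 4
```

```text
world ang 116.2 r 0.0450 resist(tangential) 1.22 radial -0.03 grip 20.0 w 0.0176 pump ang 94.6
[[0.0029, 0.0013], [0.0029, 0.0011], [0.003, 0.0009], [0.0031, 0.0007], [0.0031, 0.0004], [0.0031, 0.0002], [0.0031, 0.0], [0.0031, -0.0002], [0.0031, -0.0004]]
```

>>> {"method": "carry_out", "body": {"motion": "0.0015 0.0007 0 0 0 0 230;0.0015 0.0006 0 0 0 0 230"}}

```text
time_s: 7.97
ee_pos: [0.5187, 0.0718, 0.0976]
eef_rot: [3.142, -0.0, 2.674]
force: [-1.8, 0.3, 1.9]
grip_width: 0.018
grip_force: 20.0
```

```bash
python3 plan.py 9 4
```

```text
world ang 111.9 r 0.0450 resist(tangential) 1.53 radial 0.90 grip 20.0 w 0.0180 pump ang 90.3
[[0.003, 0.0011], [0.003, 0.0009], [0.0031, 0.0006], [0.0031, 0.0004], [0.0031, 0.0002], [0.0031, -0.0], [0.0031, -0.0002], [0.0031, -0.0004], [0.0031, -0.0007]]
```

>>> {"method": "carry_out", "body": {"motion": "0 0 0 0 0 0 230;0 0 0 0 0 0 230;0 0 0 0 0 0 230"}}

```text
time_s: 8.22
ee_pos: [0.5187, 0.0718, 0.0976]
eef_rot: [3.141, -0.0, 2.674]
force: [-0.1, 1.9, -0.3]
grip_width: 0.0176
grip_force: 20.0
```

```bash
python3 plan.py 9 4
```

```text
world ang 111.9 r 0.0450 resist(tangential) -0.64 radial 1.77 grip 20.0 w 0.0176 pump ang 90.3
[[0.003, 0.0011], [0.003, 0.0009], [0.0031, 0.0006], [0.0031, 0.0004], [0.0031, 0.0002], [0.0031, -0.0], [0.0031, -0.0002], [0.0031, -0.0004], [0.0031, -0.0007]]
```

>>> {"method": "carry_out", "body": {"motion": "0.0013 0.0006 0 0 0 0 230;0.0014 0.0005 0 0 0 0 230"}}

```text
time_s: 8.38
ee_pos: [0.5213, 0.0727, 0.0976]
eef_rot: [-3.141, -0.0, 2.674]
force: [-2.0, 0.9, -0.3]
grip_width: 0.0176
grip_force: 20.0
```

```bash
python3 plan.py 1 4
```

```text
world ang 108.4 r 0.0450 resist(tangential) 1.63 radial 1.48 grip 20.0 w 0.0176 pump ang 86.9
[[0.003, 0.0009]]
```

>>> {"method": "carry_out", "body": {"motion": "0 0 0 0 0 0 230;0 0 0 0 0 0 230;0 0 0 0 0 0 230", "grip_force": 15}}

```text
time_s: 8.63
ee_pos: [0.5215, 0.0728, 0.0977]
eef_rot: [3.141, 0.0, 2.674]
force: [-0.2, 2.2, -2.0]
grip_width: 0.0179
grip_force: 15.0
```

```bash
python3 plan.py 1 4
```

```text
world ang 108.2 r 0.0450 resist(tangential) -0.44 radial 2.15 grip 15.0 w 0.0179 pump ang 86.6
[[0.003, 0.0009]]
```

>>> {"method": "carry_out", "body": {"motion": "0 0 0 0 0 0 202;0 0 0 0 0 0 198;0 0 0 0 0 0 194;0 0 0 0 0 0 190"}}

```text
time_s: 8.97
ee_pos: [0.5214, 0.0726, 0.0978]
eef_rot: [-3.142, 0.0, 2.674]
force: [-0.3, 0.1, -0.2]
grip_width: 0.0235
grip_force: 0.0
```

>>> {"method": "carry_out", "body": {"motion": "0 0 0 0 0 0 175;0 0 0 0 0 0 160;0 0 0 0 0 0 150;0 0 0 0 0 0 150;0 0 0.01 0 0 0 150;0 0 0.02 0 0 0 150;0 0 0.03 0 0 0 150;0 0 0.03 0 0 0 150;0 0 0.02 0 0 0 150;0 0 0 0 0 0 150;0 0 0 0 0 0 150"}}

```text
time_s: 9.88
ee_pos: [0.5217, 0.0727, 0.2091]
eef_rot: [3.14, 0.002, 2.674]
force: [-0.1, 0.1, -0.2]
grip_width: 0.0387
grip_force: 0.0
```

```bash
python3 - <<'E'
from station import ctrl
import cv2
t=ctrl.camera("top"); s=ctrl.camera("scene")
cv2.imwrite("pics/s1.png",cv2.resize(s["pixels"][130:310,230:470,::-1],None,fx=3,fy=3,interpolation=cv2.INTER_CUBIC))
E
```

```text
(no output)
```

View pics/s1.png

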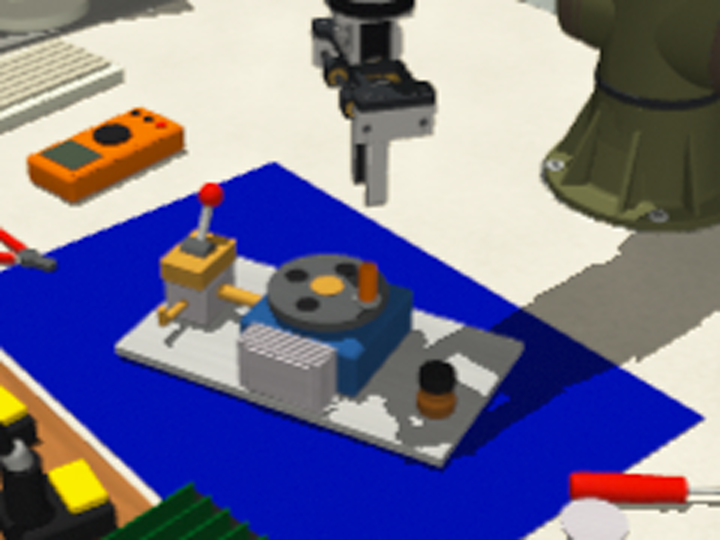

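The knob, at crop (368,282), rests on the jar side and the jar stands. Next I close the hand, turn it so the finger faces square up with the push direction, and go to the ball's -x side.

>>> {"method": "carry_out", "body": {"motion": "0 -0.02 0 0 0 6.9 255;0 -0.021 0 0 0 6.9 255;0 -0.021 0 0 0 6.9 255;0 -0.021 0 0 0 6.9 255;0 -0.021 0 0 0 6.9 255;0 -0.021 0 0 0 6.9 255;0 -0.021 0 0 0 6.9 255;0 -0.021 0 0 0 0 255;0 -0.021 0 0 0 0 255;-0.001 -0.021 0 0 0 0 255;0 0 0 0 0 0 255;0 0 0 0 0 0 255"}}

```text
time_s: 10.98
ee_pos: [0.5199, -0.1367, 0.2066]
eef_rot: [3.14, -0.002, -2.768]
force: [0.5, 0.4, 0.1]
grip_width: 0.0003
grip_force: 0.0
```

```bash
python3 - <<'E'
from station import ctrl
from h import *
o=ctrl.get_obs(); print(o["qpos"],R.from_euler('xyz',o["eef_rot"]).apply([0,1,0]))
t=ctrl.camera("top"); 
for z in blobs(t,(8,120,90),(20,255,255),(255,165,330,240)): print(z,atr(t,z[1]))
E
```

```text
[-3.25270916e-01  2.72613008e-01  1.55324625e+00  7.06488891e-05
  1.31782883e+00 -2.26969004e+00] [-0.36497278  0.93101714  0.00140048]
(np.int32(52), array([324.92307692, 191.71153846]), array([320, 188,  10,   8])) [ 0.56296979 -0.0460603   0.05330314]
(np.int32(125), array([294.576, 201.048]), array([289, 195,  12,  13])) [0.53420283 0.03013338 0.08975305]
(np.int32(46), array([276.26086957, 205.52173913]), array([273, 202,   8,   8])) [0.51879763 0.0721259  0.12980708]
```

>>> {"method": "carry_out", "body": {"motion": "0 0 -0.02 0 0 0 255;0 0 -0.02 0 0 0 255;0 0 -0.02 0 0 0 255;0 0 -0.02 0 0 0 255;0.0093 0.0037 0 0 0 0 255;0.0093 0.0037 0 0 0 0 255;0.0047 0.0018 0 0 0 0 255;0.0047 0.0018 0 0 0 0 255;0.0047 0.0018 0 0 0 0 255;0.0047 0.0018 0 0 0 0 255;0 0 0 0 0 0 255"}}

```text
time_s: 11.95
ee_pos: [0.5587, -0.1213, 0.1281]
eef_rot: [-3.141, 0.001, -2.766]
force: [-0.3, 0.0, 0.5]
grip_width: 0.0
grip_force: 0.0
```

>>> {"method": "carry_out", "body": {"motion": "0.0047 0.0018 0 0 0 0 255;0.0047 0.0018 0 0 0 0 255;0.0047 0.0018 0 0 0 0 255;0.0047 0.0018 0 0 0 0 255;0.0047 0.0018 0 0 0 0 255;0.0047 0.0018 0 0 0 0 255;0.0047 0.0018 0 0 0 0 255;0.0028 0.0011 0 0 0 0 255"}}

```text
time_s: 12.62
ee_pos: [0.5939, -0.1077, 0.1274]
eef_rot: [3.141, -0.0, -2.766]
force: [-1.5, -0.6, -1.1]
grip_width: 0.0001
grip_force: 0.7
```

>>> {"method": "carry_out", "body": {"motion": "0.0019 0.0007 0 0 0 0 255;0.0019 0.0007 0 0 0 0 255"}}

```text
time_s: 12.78
ee_pos: [0.5974, -0.1065, 0.1275]
eef_rot: [3.141, -0.0, -2.766]
force: [-1.3, -0.5, -1.8]
grip_width: 0.0007
grip_force: 0.7
```

>>> {"method": "carry_out", "body": {"motion": "0.0019 0.0007 0 0 0 0 255;0.0019 0.0007 0 0 0 0 255"}}

```text
time_s: 12.95
ee_pos: [0.5998, -0.1056, 0.1274]
eef_rot: [3.141, -0.004, -2.766]
force: [-22.1, -6.8, 6.8]
grip_width: 0.0004
grip_force: 11.3
```

>>> {"method": "carry_out", "body": {"motion": "0.0014 0.0006 0 0 0 0 255;0.0014 0.0006 0 0 0 0 255"}}

```text
time_s: 13.12
ee_pos: [0.6003, -0.1055, 0.1273]
eef_rot: [3.139, -0.01, -2.767]
force: [-39.5, -12.0, 14.3]
grip_width: 0.001
grip_force: 20.3
```

The lever is on its stop. I'll back off, raise the hand and check.

>>> {"method": "carry_out", "body": {"motion": "-0.004 -0.0015 0 0 0 0 255;-0.006 -0.0024 0 0 0 0 255;-0.0093 -0.0037 0 0 0 0 255;-0.0093 -0.0037 0 0 0 0 255;-0.0186 -0.0074 0 0 0 0 255;-0.0186 -0.0074 0.02 0 0 0 255;0 0 0.04 0 0 0 255;-0.03 -0.03 0.03 0 0 0 255;-0.03 -0.03 0 0 0 0 255;0 0 0 0 0 0 255;0 0 0 0 0 0 255"}}

```text
time_s: 14.03
ee_pos: [0.484, -0.1847, 0.2126]
eef_rot: [-3.14, 0.002, -2.769]
force: [0.2, 0.1, -0.9]
grip_width: 0.0004
grip_force: 0.0
```

```bash
python3 - <<'E'
from station import ctrl
from h import *
t=ctrl.camera("top"); s=ctrl.camera("scene"); ax=np.array([.5345,.030]); y=np.radians(21.57); M=np.array([[np.cos(y),np.sin(y)],[-np.sin(y),np.cos(y)]])
for a,ce,_ in blobs(t,(0,190,110),(4,255,255),(320,140,385,230)): print("ball",a,M@(onz(t,ce,.137)[:2]-ax))
for a,ce,_ in blobs(t,(8,120,90),(20,255,255),(265,190,290,220)): print("knob",a,M@(onz(t,ce,.129)[:2]-ax))
for a,ce,_ in blobs(s,(0,190,110),(4,255,255),(265,180,330,230)): print("ball s",a,M@(onz(s,ce,.137)[:2]-ax))
cv2.imwrite("pics/t2.png",t["pixels"][:,:,::-1])
E
```

```text
ball 63 [ 0.03051079 -0.14979758]
knob 46 [0.00098142 0.04499235]
ball s 38 [ 0.03104672 -0.1501165 ]
```

View pics/t2.png

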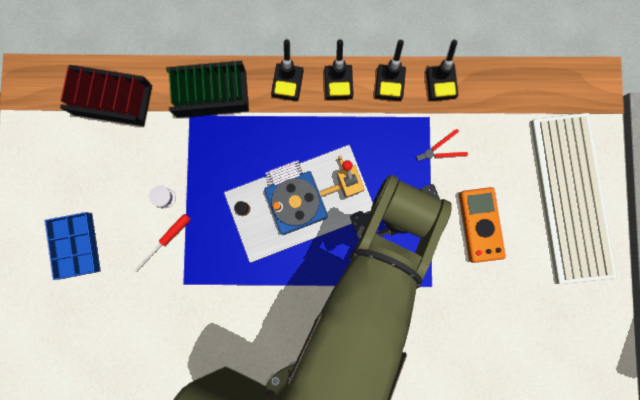

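The ball, at pixel (347,166), is 31 mm to the +x side, so the lever is fully over. The knob, at (276,206), is 45 mm to the +y side, and the other things haven't moved. I'll hand in now.

```bash
python3 -c "
from station import ctrl
print(ctrl.hand_in())"
```

```text
the job is handed in; nothing more can be done
None
```

The pump is parked and handed in at about 14 s: the wheel rests just past its resistance peak with the knob 45 mm to the +y side, the valve lever is over against its stop, and nothing else on the bench moved; the hand-in gave no verdict.

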